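# Ease a test antenna down onto its rest with a ratchet winch

### The job

Let the test antenna down the winch mast until its landing arm sits on the rubber pad of the rest stand and the pad bears its weight: squeeze the trigger bar towards the lever's handle so that the pawl comes off the ratchet wheel, ease the lever back, and let go once the load has left your hand. Lower it gently, never letting it run down freely, and do not force the arm down hard into the sprung pad. Leave the other things on the bench where they are.

Things in the scene. Friction and masses are not known exactly. Their poses are not given: they have to be found in the camera images.
- winch: The mast winch, bolted down: aluminium base plate 340 x 200 mm, grey gear case, mast. Origin on the bench on the winch's vertical axis; its x axis points from that axis to the square mast, 150 mm away (mast top 362 mm above the bench). The lever is on the other side of the axis, away from the mast.
- wheel_axis (a point): Point on the vertical axis of the winch, in the top face of the fixed steel ratchet wheel (160 mm diameter, 48 teeth), 66 mm above the bench. The drum (94 mm diameter, its cap's top at 114 mm) turns about this axis with its lever and pawl.
- drum (a joint): Turn of the drum and lever, rad: 0 at the start (wound up), grows to 1.2 as the lever is eased back, counter-clockwise seen from above; the antenna comes down 0.08 m per rad. Winding up (clockwise) clicks over the teeth. The antenna's weight (5 to 10 N) pushes the lever counter-clockwise with 2.5 to 5 N at the handle.
- handle (a point): Handle post of the lever: upright plain steel round bar fixed to the lever, 16 mm diameter, from 78 to 148 mm above the bench, 156 mm from the winch axis. The point is on its centre line, 118 mm above the bench. Beneath lies only the flat steel lever (top 78 mm).
- trigger (a point): Trigger bar: the upright end of the pawl, steel, 14 mm diameter, up to 148 mm above the bench, standing on the clockwise side of the handle post, 38 mm from it centre to centre. Point: its centre line, 118 mm up; the pawl bar below tops out at 92 mm. Over both bars: 53 mm free, 36 mm squeezed home, pawl clear below 41 mm. The spring takes 6 N to start, 10 N squeezed home.
- pawl (a joint): Pawl angle on the lever, rad: 0 seated in a tooth gap (its spring presses it there), 0.16 clear of the teeth, 0.22 squeezed home. One tooth is 0.131 rad of lever, 20 mm at the handle, 10.5 mm of antenna height. With the trigger let out the lever can go down only to the next tooth; on the rest the pawl may stop part way down a tooth's back.
- carriage: Antenna carriage: black block 46 x 46 x 50 mm round the mast, origin at its middle, 275 mm above the bench at the start. It carries the white antenna dome on one side (its -y) and a level steel landing arm on the other (+y), 36 mm wide, 10 mm thick, reaching 178 mm from the mast's centre.
- landing_arm (a point): On the underside of the landing arm, 150 mm out from the mast's centre, over the rest pad; 270 mm above the bench at the start.
- stand: Rest stand beside the mast under the landing arm: dark round foot (90 mm), column, sliding rod and on top a black rubber pad, 48 mm diameter. Origin: middle of the foot's underside. The pad's height is set differently each time and is not reported: its top is 30 to 85 mm below the landing arm at the start. The pad is sprung: 3 N per mm, 13 mm of travel.
- module: Bystander: flat aluminium module box, 118 x 83 x 44 mm, origin at the middle of its underside.
- filter_box: Bystander: green filter box, 105 x 55 x 30 mm, origin at the middle of its underside.
- radome: Bystander: spare white dome standing on the bench, 120 mm diameter, 100 mm high, origin at the middle of its underside.
- coupler: Bystander: stepped brass coupler standing on end, 36 mm diameter, 60 mm high, origin at the middle of its underside.
- screwdriver: Bystander: screwdriver lying on the bench.
- spanner: Bystander: spanner lying on the bench.
There are look-alikes about, which are no part of the job. There is more than one size of the stand; the job needs the smallest.

How it is judged:
On the way:
1. the pawl is squeezed clear of the ratchet wheel (value of joint pawl above 0.16 rad), for 0.1 s.
At the end, for the whole second after the job is handed in: The landing arm rests on the pad with more than 2 N and less than 30 N, the trigger is let out and the lever is at rest (contact force between carriage and stand between 2 and 30 N and value of joint pawl below 0.19 rad and velocity of joint drum between -0.1 and 0.1 rad/s); the robot touches nothing.
It fails at once if the antenna runs down: the lever turns back faster than 1.25 rad/s (0.1 m/s of antenna) (velocity of joint drum above 1.25 rad/s).
It fails at once if the landing arm is forced into the pad with more than 35 N (contact force between carriage and stand above 35 N).
It fails at once if a bystander is moved by more than 20 mm (distance of any of module, filter_box, radome, coupler, screwdriver, spanner from where it was at the start of the episode above 0.02 m).
It also fails if it takes over 51 s, if anything falls off the work surface, if the arm or the gripper's body presses on something with over 40 N, if the wrist force passes 120 N, or if a joint passes its speed limit or range.

### The arm

A 7-joint arm with a two-finger parallel gripper is mounted at the origin on the work surface. World frame = base frame: x ahead of the robot, y to its left, z up, the work surface at z = 0. Lengths are in m, angles in rad, forces in N, time in s.
With the tool pointing down it reaches from about 0.4 to 0.85 m from the base axis. Payload 10.4 kg.
Tool frame: the origin (TCP) lies between the finger pads; the fingertips stand 22 mm ahead of it and the grasp point (between the pads) lies 3 mm ahead of it; z points along the fingers, y is the line along which they close (so a half turn about z gives the same grasp; the last joint's range is limited). The gripper opens to 85 mm and grips with 20 to 120 N. Pads are 22 mm wide; open, the fingers measure 114 mm over their backs; the gripper's body (76 mm by 85 mm) begins 54 mm behind the grasp point. The pads swing forward as they close: fully open they stand 13 mm farther back than shut.
Start: joints at [-1.124, 0.332, -0.065, 1.46, 0.022, 1.35, -0.088], TCP at [0.283, 0.557, 0.253] pointing down, gripper open.
Joint ranges: [-2.6, 2.6], [-0.5, 2.12], [-1.47, 1.34], [0.16, 2.42], [-1.27, 4.41], [0.06, 2.06], [-2.6, 2.6]. Speed limits (rad/s): [2.22, 2.22, 2.79, 2.79, 3.14, 3.14, 3.14].

### API

Orientations are given as a unit quaternion [x, y, z, w].
In Python, from workcell import manip, camera, ticket, boxes_of, outline_of gives the robot as it stands.
- The arm moves only by the tool carry_out, never from a script. Its argument "deltas" is a list of rows, each a list of 5 numbers: the shift along the tool's x, y, z as a fraction of full scale, then the turn about the tool's z as a fraction of full scale, then the opening, from -1 (shut) to 1 (fully open), so that 0 is half open. In form: [[tx, ty, tz, spin, gripper], ...]. A call has 1 to 20 rows; each row is the pose to reach, as a shift and turn from the pose commanded when the call began, along the tool's axes at that moment; what a row does not reach only later rows make up. Full scale, the value 1, is 150 mm for a shift and 30 degrees for a turn. A row lasts 1/8 s, in which the tool goes at most 62.5 mm and 10.7 degrees, less where a joint would pass 70% of its speed; a pose out of reach is approached as far as the arm can. A call with a number of a shift or a turn outside -1 to 1 is refused whole. A call with a gripper value outside its range is refused whole. The fingers move at their own pace and stop on an object; "force" is the grip in N (left out, the last holds). Time passes only in rows, so rows that repeat a pose let the fingers close. It gives the time, the measured TCP pose, the force, the opening and the grip force at its end, in the units of the state.
- manip.get_obs(): the state, without advancing time (a new reading comes with each control period).
- camera(name): name is "scene" or "top" or "wrist"; returns a dict with "img" (480x640x3 uint8, red, green, blue), "depth" (480x640 float32, m along the optical axis (not along the pixel's ray), 0 where there is no reading), "vertical_fov" (degrees; the focal length in pixels is half the picture's height over the tangent of half this angle, whatever the lens; pixels are square), "cx", "cy" (the principal point, pixels), "R" (3x3) and "t" (3): a world point X has camera coordinates R X + t. Camera axes: x right, y down, z forward; pixel columns grow to the right and rows downward; lengths in m; the calibration is good to about 2 mm. A picture is of the moment at which its call begins.
- ticket.hand_in(): hands the job in; it is judged then, once.
Trained networks look in a picture, given as the dict that the camera call returned (one of the last four; its "shot" number tells which), for a name from the list of things; names that differ only in an ending like _2 or _b are one class to them, and where a whole thing is asked for, a point or a joint stands for the part that bears it (a point fixed in the world has none). Each returns a list of dicts, best first, with "conf" (0 to 1); they miss things now and then, are a little off and sometimes report something else, mostly with a low value. They report only what shows in the picture. A call takes as long as a camera call. They do not tell look-alikes from the thing itself.
- boxes_of(query, picture): "position" ([x, y, z] in m, in world coordinates, good to about 4 mm: the middle of the surface that is visible of it).
- outline_of(query, picture): "region" (480x640 bool, what is visible of it).
The state is a dict: "clock": time; "joint_pos": joint angles; "joint_velocities": joint speeds; "tau": joint torques, N m; "position": TCP position; "ee_rot": TCP orientation; "ft_force": force on the tool from outside, world axes, zero at the start; "torque": the same for the moment, N m; "grip_width": opening from 0.0 (shut) to 1.0 (fully open); "grasp_force": force on a finger pad.
Only numpy, scipy, OpenCV 4.12 (cv2) and the standard library are available. Lean on these libraries where they do the work, as an engineer would, in place of code of your own. Each camera call takes 0.05 s, during which the arm holds its last target. There are 200 camera calls.

## Working session

There is one attempt and no reset: what is moved stays moved. The work goes in short steps, Python scripts to look and compute and a tool call to move; the robot and the scene stay as the last step left them, time stands still between calls to the robot, and variables do not carry over. Pictures are saved under pics/ and viewed, at most 10 in all, crops included, and the job is handed in when it is done.

Besides the shell and the picture viewer there is one more tool, called in YAML: its name, and indented under it one key for each argument. carry_out: Moves the arm, as the interface text tells. Its arguments: {"type":"object","properties":{"deltas":{"type":"array","items":{"type":"array","items":{"type":"number"}}},"force":{"type":"number"}},"required":["deltas"]}

```bash
mkdir -p pics; cat > h.py <<'E'
import numpy as np, cv2
from workcell import manip, camera, ticket, boxes_of, outline_of
def f(p): return 240/np.tan(np.radians(p["vertical_fov"])/2)
def pts(p,mask):
    v,u=np.nonzero(mask&(p["depth"]>0)); d=p["depth"][v,u]
    c=np.stack([(u-p["cx"])*d/f(p),(v-p["cy"])*d/f(p),d],1)
    return (c-p["t"])@p["R"]
def px(p,X):
    c=p["R"]@np.array(X)+p["t"]; return (c[:2]/c[2]*f(p)+[p["cx"],p["cy"]]).round()
def save(p,n): cv2.imwrite(f"pics/{n}.png",p["img"][:,:,::-1])
E
python3 - <<'E'
from h import *
print(manip.get_obs())
for c in("scene","top"):
    p=camera(c); save(p,c+"1")
    for q in("winch","handle","trigger","drum","carriage","landing_arm","stand","module","radome","coupler","filter_box"):
        print(c,q,[(np.round(b["position"],3).tolist(),round(b["conf"],2)) for b in boxes_of(q,p)[:4]])
E
```

```text
{'clock': 0.0, 'joint_pos': array([-1.1235983 ,  0.33286852, -0.06467833,  1.46093578,  0.0216056 ,
        1.34988505, -0.08847164]), 'joint_velocities': array([-0.00155117, -0.00052395,  0.0003405 , -0.00174125, -0.00126353,
       -0.00106856, -0.0006065 ]), 'tau': array([-1.34994742e-03, -6.25435567e+01,  4.82430460e-02, -3.91613245e+01,
        1.61359459e-02,  9.84934130e-03, -7.06628228e-06]), 'position': array([0.28280495, 0.55697878, 0.25252059]), 'ee_rot': array([ 2.32730140e-01,  9.72541100e-01, -6.89281390e-04, -1.25411651e-04]), 'ft_force': array([-0.14408864, -0.26894095,  0.88510819]), 'torque': array([ 0.01981673, -0.01713723, -0.00530223]), 'grasp_force': 0.0, 'grip_width': 0.9979400941343304}
scene winch [([0.769, 0.001, 0.068], 0.6)]
scene handle [([0.55, -0.016, 0.092], 0.8)]
scene trigger [([0.506, 0.02, 0.096], 0.61)]
scene drum [([0.556, -0.019, 0.094], 0.7), ([0.793, -0.016, 0.28], 0.24)]
scene carriage [([0.794, -0.022, 0.284], 0.87)]
scene landing_arm [([0.795, -0.018, 0.279], 0.88), ([0.762, 0.153, 0.062], 0.58)]
scene stand [([0.757, 0.152, 0.062], 0.77), 
[... 180 characters left out ...]
]
scene coupler [([0.635, 0.109, 0.032], 0.62), ([0.346, 0.301, 0.02], 0.53)]
scene filter_box [([0.43, 0.363, 0.032], 0.66)]
top winch [([0.701, -0.028, 0.066], 0.6)]
top handle [([0.602, -0.038, 0.1], 0.69)]
top trigger [([0.538, 0.005, 0.09], 0.56)]
top drum [([0.762, -0.038, 0.294], 0.72), ([0.604, -0.033, 0.102], 0.62)]
top carriage []
top landing_arm [([0.764, -0.038, 0.293], 0.81)]
top stand [([0.788, 0.295, 0.023], 0.81), ([0.737, 0.139, 0.018], 0.69), ([0.622, 0.23, 0.02], 0.64)]
top module [([0.695, -0.218, 0.048], 0.93), ([0.765, -0.042, 0.295], 0.31)]
top radome [([0.622, 0.434, 0.071], 0.92)]
top coupler [([0.62, 0.103, 0.06], 0.59)]
top filter_box [([0.419, 0.36, 0.026], 0.84)]
```

View pics/scene1.png

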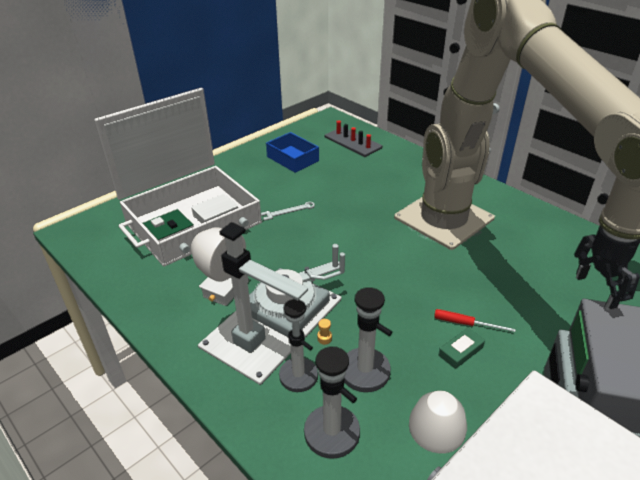

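View pics/top1.png

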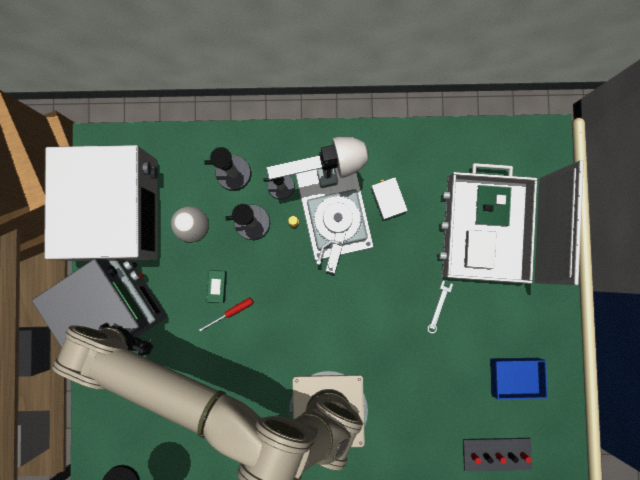

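The scene picture shows the winch mid-picture, with its lever bars at about (337,258). The small stand stands under the landing arm at about (297,340). In the top picture the drum is at (338,216) and the bars are near (320–335,255).

```bash
python3 - <<'E'
from h import *
for c in("scene","top"):
    p=camera(c); a=pts(p,np.ones((480,640),bool))
    def sel(x0,x1,y0,y1,z0,z1):
        return a[(a[:,0]>x0)&(a[:,0]<x1)&(a[:,1]>y0)&(a[:,1]<y1)&(a[:,2]>z0)&(a[:,2]<z1)]
    print(c,"winch origin ; table z",np.median(sel(.4,.5,-.2,0,-.05,.05)[:,2]))
    b=sel(.4,.6,-.12,.12,.105,.16)
    print("bars",len(b)); 
    if len(b):
        _,lab,cen=cv2.kmeans(b[:,:2].astype(np.float32),2,None,(3,50,1e-4),5,cv2.KMEANS_PP_CENTERS)
        for k in(0,1):
            s=b[lab[:,0]==k]; print(len(s),s.mean(0).round(4),s.min(0).round(4),s.max(0).round(4))
    d=sel(.5,.75,-.13,.1,.108,.12); 
    d=d[np.hypot(d[:,0]-.62,d[:,1]+.035)<.08]
    if len(d): (x,y),r=cv2.minEnclosingCircle(d[:,:2].astype(np.float32)); print("drum cap",len(d),x,y,r,np.median(d[:,2]))
    m=sel(.6,.95,-.1,.1,.335,.38); print("mast top",len(m),m.mean(0) if len(m) else 0)
    l=sel(.6,.95,.0,.25,.262,.30); print("arm",len(l),l.mean(0) if len(l) else 0,l.min(0) if len(l) else 0,l.max(0) if len(l) else 0)
    for B in boxes_of("stand",p)[:3]:
        x,y,_=B["position"]; s=sel(x-.06,x+.06,y-.06,y+.06,.05,.258)
        z=np.percentile(s[:,2],99); t=s[s[:,2]>z-.01]; print("stand",x,y,"top",z,t.mean(0))
E
```

```text
scene winch origin ; table z -0.0007633879334836865
bars 180
90 [ 0.4841 -0.0106  0.1301] [ 0.471  -0.0448  0.1054] [ 0.5988 -0.0018  0.1518]
90 [0.4913 0.0256 0.1294] [0.4785 0.0163 0.1052] [0.4982 0.0313 0.1502]
drum cap 16 0.6245975494384766 -0.04333330690860748 0.011384953744709492 0.11258610979591432
mast top 370 [ 0.78074368 -0.00569859  0.35636885]
arm 1311 [0.76416662 0.0763043  0.27963943] [7.23974086e-01 8.50125329e-05 2.62354397e-01] [0.80029929 0.16631912 0.29980203]
stand 0.8089 0.3186 top 0.24693823576895138 [0.80010729 0.30609796 0.24387777]
stand 0.6419 0.26 top 0.24717277787276662 [0.63239225 0.2440861  0.24385979]
top winch origin ; table z -0.001173058091853378
bars 50
36 [0.4805 0.0032 0.1457] [ 0.4703 -0.0181  0.1386] [0.4927 0.0278 0.1516]
14 [ 0.5946 -0.041   0.1069] [ 0.584  -0.0754  0.105 ] [ 0.5998 -0.0089  0.1116]
drum cap 67 0.6270501017570496 -0.037683915346860886 0.04173070937395096 0.11296358968118954
mast top 232 [ 0.77545787 -0.01164197  0.35908333]
arm 737 [0.7558994  0.08348023 0.27903212] [7.23374566e-01 2.69885656e-05 2.65409850e-01] [0.79294889 0.16525825 0.29979949]
stand 0.7391 0.1402 top 0.23413863959637943 [0.73145592 0.14185626 0.22970012]
stand 0.7886 0.2956 top 0.25105460965006465 [0.79554597 0.30348501 0.24528217]
stand 0.6188 0.2279 top 0.251606934963349 [0.62763372 0.24162627 0.24558674]
```

carry_out:
  deltas:
    - [-0.24, -0.22, 0, 0, 1]
    - [-0.48, -0.45, 0, 0, 1]
    - [-0.71, -0.67, 0, 0, 1]
    - [-0.946, -0.891, 0, 0, 1]

```text
clock: 1.9
position: [0.3494, 0.3724, 0.2535]
ee_rot: [0.233, 0.973, 0.0, 0.0]
ft_force: [0.4, -0.8, 0.7]
grip_width: 1.003
grasp_force: 0.0
```

carry_out:
  deltas:
    - [-0.24, -0.22, 0, 0, 1]
    - [-0.48, -0.45, 0, 0, 1]
    - [-0.71, -0.67, 0, 0, 1]
    - [-0.946, -0.891, 0, 0, 1]

```text
clock: 2.4
position: [0.4154, 0.189, 0.2536]
ee_rot: [0.233, 0.973, 0.0, 0.0]
ft_force: [1.0, 0.5, 0.7]
grip_width: 1.001
grasp_force: 0.0
```

carry_out:
  deltas:
    - [-0.24, -0.22, 0, -0.13, 1]
    - [-0.48, -0.45, 0, -0.27, 1]
    - [-0.71, -0.67, 0, -0.4, 1]
    - [-0.946, -0.891, 0, -0.53, 1]
    - [-0.946, -0.891, 0, -0.53, 1]
    - [-0.946, -0.891, 0, -0.53, 1]

```text
clock: 3.15
position: [0.4809, 0.0076, 0.2533]
ee_rot: [0.096, 0.995, 0.0, -0.0]
ft_force: [0.2, -0.4, 0.5]
grip_width: 1.0
grasp_force: 0.0
```

```bash
python3 - <<'E'
from h import *
o=manip.get_obs(); print(o["clock"],o["position"],o["ee_rot"],o["joint_pos"].round(2))
p=camera("wrist"); save(p,"w1"); a=pts(p,np.ones((480,640),bool))
b=a[(a[:,0]>.43)&(a[:,0]<.54)&(abs(a[:,1])<.07)&(a[:,2]>.142)&(a[:,2]<.155)]
_,lab,_=cv2.kmeans(b[:,:2].astype(np.float32),2,None,(3,50,1e-4),5,cv2.KMEANS_PP_CENTERS)
for k in(0,1):
    s=b[lab[:,0]==k]; print(len(s),s.mean(0).round(4),s.min(0).round(4),s.max(0).round(4),px(p,s.mean(0)), cv2.minEnclosingCircle(s[:,:2].astype(np.float32)))
for q in("handle","trigger"): print(q,[(np.round(B["position"],3),B["conf"]) for B in boxes_of(q,p)[:2]])
p=camera("scene"); a=pts(p,np.ones((480,640),bool))
s=a[(abs(a[:,0]-.735)<.05)&(abs(a[:,1]-.141)<.05)&(a[:,2]>.15)&(a[:,2]<.262)]
h,e=np.histogram(s[:,2],np.arange(.15,.263,.004)); print(dict(zip(e.round(3).tolist(),h.tolist())))
E
```

```text
3.15 [0.48088972 0.00759337 0.2532889 ] [ 9.61455725e-02  9.95367259e-01  2.09717171e-04 -6.15813904e-05] [-0.54 -0.    0.43  1.85  0.    1.3   1.27]
434 [0.485  0.0245 0.1477] [0.4791 0.0178 0.1421] [0.4923 0.0312 0.15  ] [334. 255.] ((0.4859154224395752, 0.0244511216878891), 0.007015679031610489)
562 [ 0.4741 -0.0115  0.1477] [ 0.4672 -0.0196  0.1422] [ 0.4825 -0.0043  0.1502] [272. 249.] ((0.47497352957725525, -0.011943534016609192), 0.008045518770813942)
handle [(array([ 0.587, -0.028,  0.099]), 0.94)]
trigger [(array([0.519, 0.012, 0.092]), 0.89), (array([0.744, 0.105, 0.014]), 0.73)]
{0.15: 13, 0.154: 10, 0.158: 7, 0.162: 13, 0.166: 10, 0.17: 9, 0.174: 6, 0.178: 14, 0.182: 4, 0.186: 7, 0.19: 0, 0.194: 0, 0.198: 7, 0.202: 22, 0.206: 55, 0.21: 14, 0.214: 0, 0.218: 3, 0.222: 21, 0.226: 146, 0.23: 167, 0.234: 2, 0.238: 0, 0.242: 0, 0.246: 0, 0.25: 0, 0.254: 0, 0.258: 0}
```

View pics/w1.png

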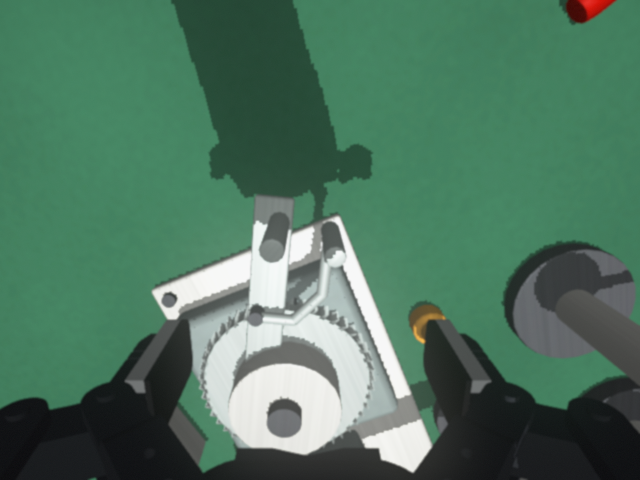

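The wrist view shows the handle post top at (272,249) on the lever and the trigger bar at (334,255). Their diameters and spacing match the given sizes, so I'll descend over both.

carry_out:
  deltas:
    - [0.005, -0.033, 0.15, 0.1, 1]
    - [0.005, -0.033, 0.4, 0.17, 1]
    - [0.005, -0.033, 0.65, 0.17, 1]
    - [0.005, -0.033, 0.8, 0.17, 1]
    - [0.005, -0.033, 0.855, 0.17, 1]
    - [0.005, -0.033, 0.855, 0.17, 1]
    - [0.005, -0.033, 0.855, 0.17, 1]
  force: 25

```text
clock: 4.22
position: [0.48, 0.0026, 0.1261]
ee_rot: [0.14, 0.99, 0.0, 0.001]
ft_force: [-0.0, -0.5, 0.4]
grip_width: 1.001
grasp_force: 0.0
```

```bash
python3 - <<'E'
from h import *
o=manip.get_obs(); print(o["position"],o["ee_rot"],o["ft_force"])
p=camera("wrist"); save(p,"w2"); a=pts(p,np.ones((480,640),bool))
b=a[(a[:,0]>.43)&(a[:,0]<.54)&(abs(a[:,1])<.05)&(a[:,2]>.142)&(a[:,2]<.155)]; print(len(b))
d=a[(abs(a[:,0]-.627)<.06)&(abs(a[:,1]+.037)<.06)&(abs(a[:,2]-.114)<.004)]
print(len(d),cv2.minEnclosingCircle(d[:,:2].astype(np.float32)) if len(d) else 0)
E
```

```text
[0.47998352 0.00261269 0.12605897] [1.40077241e-01 9.90140218e-01 3.63574513e-04 7.63520982e-04] [-0.00707638 -0.50158896  0.38671993]
7471
0 0
```

View pics/w2.png

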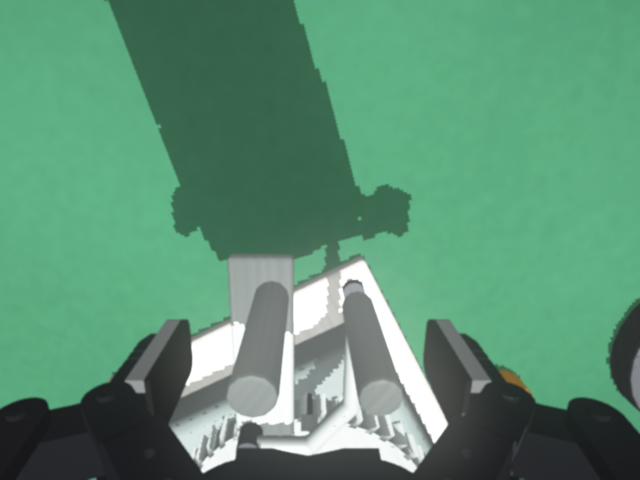

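Both bars stand between the open fingers, the handle at (255,395) and the trigger at (380,395). Closing gradually.

carry_out:
  deltas:
    - [0, 0, 0, 0, 0.5]
    - [0, 0, 0, 0, 0.3]
    - [0, 0, 0, 0, 0.15]
    - [0, 0, 0, 0, 0.05]
    - [0, 0, 0, 0, -0.03]
    - [0, 0, 0, 0, -0.1]
    - [0, 0, 0, 0, -0.17]
    - [0, 0, 0, 0, -0.25]
    - [0, 0, 0, 0, -0.4]
    - [0, 0, 0, 0, -0.4]
    - [0, 0, 0, 0, -0.4]
  force: 25

```text
clock: 5.65
position: [0.4786, 0.0018, 0.126]
ee_rot: [0.141, 0.99, -0.0, -0.001]
ft_force: [-10.6, -1.5, 17.3]
grip_width: 0.403
grasp_force: 24.1
```

```bash
python3 - <<'E'
from h import *
o=manip.get_obs(); print(o["position"],o["ft_force"],o["torque"],o["grip_width"]*85,o["grasp_force"])
p=camera("wrist"); save(p,"w3")
p=camera("scene"); a=pts(p,np.ones((480,640),bool)); s=a[(abs(a[:,0]-.755)<.03)&(abs(a[:,1]-.10)<.05)&(a[:,2]>.265)&(a[:,2]<.30)]
print("arm top",np.percentile(s[:,2],[50,90]))
E
```

```text
[0.47857322 0.00180212 0.12598196] [-10.63027702  -1.54417675  17.26261061] [-0.57238413  2.28984925 -0.11884451] 34.24055420690863 24.09094601869583
arm top [0.28126821 0.2833051 ]
```

View pics/w3.png

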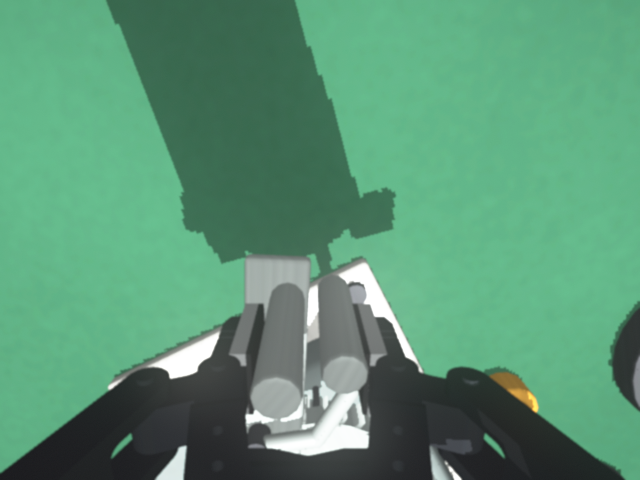

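The wrist view shows both bars gripped between the pads, with the trigger squeezed home (34 mm over the bars, 24 N). Now working out the arc.

```bash
cat > arc.py <<'E'
from h import *
from scipy.spatial.transform import Rotation as Ro
C=np.array([.6285,-.037])
def arc(thetas,C=C):
    o=manip.get_obs(); R=Ro.from_quat(o["ee_rot"]).as_matrix()
    r=o["position"][:2]-C; print("pos",o["position"],"radius",np.hypot(*r),"ang",np.arctan2(r[1],-r[0]))
    for t in thetas:
        c,s=np.cos(t),np.sin(t); d=np.array([c*r[0]-s*r[1],s*r[0]+c*r[1]])-r
        e=R.T@np.append(d,0)/.15; print(round(t,3),e[:2].round(3).tolist(),round(-np.degrees(t)/30,3))
E
python3 -c "
from arc import *
arc(np.arange(.03,.31,.03))"
```

```text
pos [0.47854148 0.0017821  0.12596853] radius 0.1548922457271514 ang 0.25307391145520386
0.03 [-0.001, -0.031] -0.057
0.06 [-0.004, -0.062] -0.115
0.09 [-0.007, -0.093] -0.172
0.12 [-0.011, -0.123] -0.229
0.15 [-0.016, -0.154] -0.286
0.18 [-0.022, -0.184] -0.344
0.21 [-0.029, -0.215] -0.401
0.24 [-0.037, -0.244] -0.458
0.27 [-0.045, -0.274] -0.516
0.3 [-0.055, -0.304] -0.573
```

carry_out:
  deltas:
    - [-0.001, -0.031, 0, -0.057, -0.4]
    - [-0.004, -0.062, 0, -0.115, -0.4]
    - [-0.007, -0.093, 0, -0.172, -0.4]
    - [-0.011, -0.123, 0, -0.229, -0.4]
    - [-0.016, -0.154, 0, -0.286, -0.4]
    - [-0.022, -0.184, 0, -0.344, -0.4]
    - [-0.022, -0.184, 0, -0.344, -0.4]

```text
clock: 6.62
position: [0.4734, -0.0264, 0.126]
ee_rot: [0.051, 0.999, -0.0, -0.002]
ft_force: [-15.7, -3.2, 22.4]
grip_width: 0.397
grasp_force: 24.4
```

```bash
cat > chk.py <<'E'
from arc import *
def chk():
    o=manip.get_obs(); R=Ro.from_quat(o["ee_rot"]).as_matrix(); print(o["clock"],"tool force",(R.T@o["ft_force"]).round(2),o["grip_width"]*85,o["grasp_force"])
    p=camera("scene"); a=pts(p,np.ones((480,640),bool)); s=a[(abs(a[:,0]-.755)<.03)&(abs(a[:,1]-.08)<.05)&(a[:,2]>.225)&(a[:,2]<.30)]
    h,e=np.histogram(s[:,2],np.arange(.2,.3,.003)); k=np.argmax(h); t=s[abs(s[:,2]-e[k])<.006]; print("arm top",np.median(t[:,2]))
E
python3 -c "
from chk import *
chk()
arc(np.arange(.03,.31,.03))"
```

```text
6.625 tool force [ 15.41  -4.76 -22.38] 33.75595982870841 24.36071902513504
arm top 0.26683927190533274
pos [ 0.4734431  -0.02629043  0.12594705] radius 0.1554263110178178 ang 0.06895914480688647
0.03 [-0.002, -0.031] -0.057
0.06 [-0.004, -0.062] -0.115
0.09 [-0.007, -0.093] -0.172
0.12 [-0.012, -0.124] -0.229
0.15 [-0.017, -0.154] -0.286
0.18 [-0.023, -0.185] -0.344
0.21 [-0.03, -0.215] -0.401
0.24 [-0.038, -0.245] -0.458
0.27 [-0.047, -0.275] -0.516
0.3 [-0.057, -0.304] -0.573
```

Antenna down 14 mm for 0.18 rad, as expected. Continuing, and easing the side loads slightly.

carry_out:
  deltas:
    - [0.004, -0.031, -0.004, -0.057, -0.4]
    - [0.006, -0.062, -0.007, -0.115, -0.4]
    - [0.003, -0.093, -0.007, -0.172, -0.4]
    - [-0.002, -0.124, -0.007, -0.229, -0.4]
    - [-0.007, -0.154, -0.007, -0.286, -0.4]
    - [-0.013, -0.185, -0.007, -0.344, -0.4]
    - [-0.02, -0.215, -0.007, -0.401, -0.4]
    - [-0.02, -0.215, -0.007, -0.401, -0.4]

```text
clock: 7.68
position: [0.4739, -0.0592, 0.1262]
ee_rot: [-0.054, 0.999, -0.001, -0.001]
ft_force: [-4.5, -5.4, 4.4]
grip_width: 0.396
grasp_force: 26.1
```

```bash
python3 -c "
from chk import *
chk()
arc(np.arange(.015,.16,.015))"
```

```text
7.675 tool force [ 5.1  -4.9  -4.42] 33.619809022350076 26.071437299251556
arm top 0.2500456301045548
pos [ 0.4738162  -0.05904265  0.1261639 ] radius 0.15624645685748273 ang -0.1415483600202051
0.015 [-0.001, -0.016] -0.029
0.03 [-0.002, -0.031] -0.057
0.045 [-0.003, -0.047] -0.086
0.06 [-0.004, -0.062] -0.115
0.075 [-0.006, -0.078] -0.143
0.09 [-0.007, -0.093] -0.172
0.105 [-0.009, -0.109] -0.201
0.12 [-0.012, -0.124] -0.229
0.135 [-0.014, -0.14] -0.258
0.15 [-0.017, -0.155] -0.286
```

carry_out:
  deltas:
    - [-0.001, -0.016, 0, -0.029, -0.4]
    - [-0.002, -0.031, 0, -0.057, -0.4]
    - [-0.003, -0.047, 0, -0.086, -0.4]
    - [-0.003, -0.047, 0, -0.086, -0.4]

```text
clock: 8.22
position: [0.4748, -0.0661, 0.1261]
ee_rot: [-0.076, 0.997, -0.001, -0.001]
ft_force: [-7.2, -6.2, 6.0]
grip_width: 0.398
grasp_force: 26.2
```

carry_out:
  deltas:
    - [-0.001, -0.016, 0, -0.029, -0.4]
    - [-0.001, -0.016, 0, -0.029, -0.4]

```text
clock: 8.48
position: [0.4753, -0.0685, 0.1261]
ee_rot: [-0.084, 0.996, -0.001, -0.001]
ft_force: [-6.0, -6.6, 6.9]
grip_width: 0.397
grasp_force: 26.2
```

```bash
python3 -c "
from chk import *
chk()
p=camera('scene'); im=p['img'][200:400,200:400,::-1]; cv2.imwrite('pics/s2.png',cv2.resize(im,(600,600)))
arc([.02,.04])"
```

```text
8.475 tool force [ 7.04 -5.51 -6.85] 33.77591235291908 26.22112512588501
arm top 0.24520372538167828
pos [ 0.47523151 -0.06849069  0.12614547] radius 0.1564701057082849 ang -0.20264090726997633
0.02 [-0.001, -0.021] -0.038
0.04 [-0.002, -0.042] -0.076
```

View pics/s2.png

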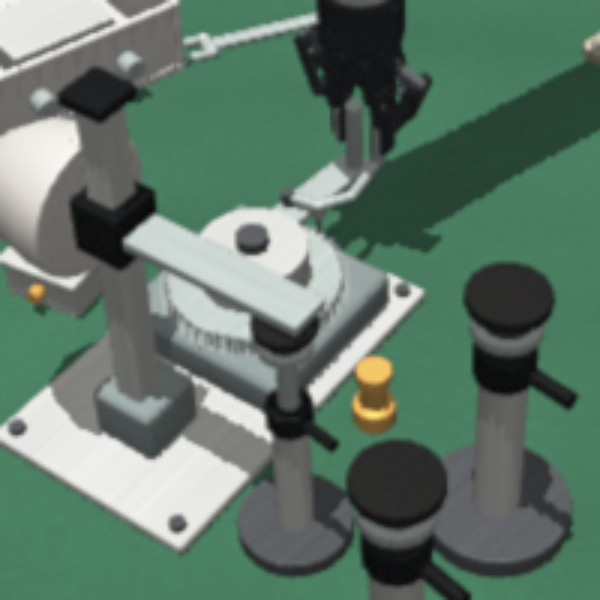

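The landing arm is now just above the small stand's pad, at about (290,320) in the crop. Now small steps while watching the tool y force, which is −5.5 N with the load hanging.

carry_out:
  deltas:
    - [-0.001, -0.01, 0, -0.019, -0.4]
    - [-0.001, -0.021, 0, -0.038, -0.4]
    - [-0.001, -0.021, 0, -0.038, -0.4]

```text
clock: 8.95
position: [0.4759, -0.0716, 0.1262]
ee_rot: [-0.093, 0.996, -0.001, -0.001]
ft_force: [-7.0, -5.9, 6.0]
grip_width: 0.401
grasp_force: 26.2
```

carry_out:
  deltas:
    - [-0.001, -0.01, 0, -0.019, -0.4]
    - [-0.001, -0.021, 0, -0.038, -0.4]
    - [-0.001, -0.021, 0, -0.038, -0.4]

```text
clock: 9.32
position: [0.4766, -0.0748, 0.1262]
ee_rot: [-0.103, 0.995, -0.001, -0.001]
ft_force: [-7.7, -6.9, 6.6]
grip_width: 0.404
grasp_force: 26.2
```

```bash
python3 -c "
from chk import *
chk(); chk()
arc([.02,.04])"
```

```text
9.325 tool force [ 8.98 -5.17 -6.56] 34.33112008251872 26.243754029273987
arm top 0.24213220789509202
9.375 tool force [ 7.8  -4.75 -6.88] 33.988552521759914 26.259647011756897
arm top 0.2421548345124642
pos [ 0.47654321 -0.0747213   0.12616053] radius 0.15656871265593125 ang -0.2433186996101572
0.02 [-0.001, -0.021] -0.038
0.04 [-0.002, -0.042] -0.076
```

carry_out:
  deltas:
    - [-0.001, -0.01, 0, -0.019, -0.4]
    - [-0.001, -0.021, 0, -0.038, -0.4]
    - [-0.001, -0.021, 0, -0.038, -0.4]

```text
clock: 9.8
position: [0.4773, -0.0779, 0.1261]
ee_rot: [-0.113, 0.994, -0.001, -0.001]
ft_force: [-8.5, -6.8, 6.9]
grip_width: 0.399
grasp_force: 26.2
```

```bash
python3 -c "
from chk import *
chk(); chk()"
```

```text
9.8 tool force [ 9.86 -4.73 -6.88] 33.931568422837 26.24296009540558
arm top 0.24043358032819576
9.85 tool force [ 8.17 -4.71 -7.18] 33.87167595181141 26.259042620658875
arm top 0.2402832810815522
```

carry_out:
  deltas:
    - [-0.001, -0.01, 0, -0.019, -0.4]
    - [-0.001, -0.021, 0, -0.038, -0.4]
    - [-0.001, -0.021, 0, -0.038, -0.4]

```text
clock: 10.28
position: [0.478, -0.0807, 0.1261]
ee_rot: [-0.123, 0.992, -0.0, -0.001]
ft_force: [-8.6, -4.7, 8.5]
grip_width: 0.399
grasp_force: 25.9
```

```bash
python3 -c "
from chk import *
chk(); chk()
arc([.02,.04])"
```

```text
10.275 tool force [ 9.55 -2.42 -8.47] 33.93835769958025 25.910017490386963
arm top 0.23904581983280115
10.325 tool force [10.34 -3.63 -7.73] 33.57827087232663 25.932250320911407
arm top 0.23879314284985897
pos [ 0.47796673 -0.08065988  0.12613314] radius 0.15673688122157756 ang -0.2822895076099869
0.02 [-0.001, -0.021] -0.038
0.04 [-0.002, -0.042] -0.076
```

The load has started to come off the hand, so contact has been made. Continuing.

carry_out:
  deltas:
    - [-0.001, -0.01, 0, -0.019, -0.4]
    - [-0.001, -0.021, 0, -0.038, -0.4]
    - [-0.001, -0.021, 0, -0.038, -0.4]

```text
clock: 10.75
position: [0.4788, -0.0835, 0.1261]
ee_rot: [-0.133, 0.991, -0.0, -0.002]
ft_force: [-10.5, -3.5, 9.0]
grip_width: 0.395
grasp_force: 25.5
```

```bash
python3 -c "
from chk import *
chk(); chk()
arc([.02,.04])"
```

```text
10.75 tool force [11.1  -0.61 -8.96] 33.589775164862125 25.48499196767807
arm top 0.237312084429963
10.8 tool force [11.4  -2.   -8.84] 33.65075919474793 25.505618155002594
arm top 0.2374409812447486
pos [ 0.47873222 -0.08343292  0.12612303] radius 0.1568005232707024 ang -0.3006355954394075
0.02 [-0.001, -0.021] -0.038
0.04 [-0.002, -0.042] -0.076
```

carry_out:
  deltas:
    - [-0.001, -0.01, 0, -0.019, -0.4]
    - [-0.001, -0.024, 0, -0.042, -0.4]
    - [-0.001, -0.024, 0, -0.042, -0.4]

```text
clock: 11.22
position: [0.4797, -0.0866, 0.1261]
ee_rot: [-0.144, 0.99, 0.0, -0.002]
ft_force: [-11.7, -2.3, 9.8]
grip_width: 0.398
grasp_force: 25.0
```

```bash
python3 -c "
from chk import *
chk(); chk()"
```

```text
11.225 tool force [11.9   1.13 -9.73] 33.84457255984723 24.963195025920868
arm top 0.23573631887662444
11.275 tool force [10.99  0.88 -9.96] 34.024048099863016 24.986252188682556
arm top 0.23599994075797948
```

The load has left the hand: the tool y force is about +1 N, so the pad bears the weight. Letting the trigger out slowly, shifting slightly so the handle finger stays with the handle.

carry_out:
  deltas:
    - [0, 0, 0, 0, -0.2]
    - [0, 0.003, 0, 0, -0.15]
    - [0, 0.008, 0, 0, -0.1]
    - [0, 0.014, 0, 0, -0.04]
    - [0, 0.02, 0, 0, 0.02]
    - [0, 0.028, 0, 0, 0.1]
    - [0, 0.036, 0, 0, 0.18]
    - [0, 0.045, 0, 0, 0.25]
    - [0, 0.05, 0, 0, 0.35]
    - [0, 0.05, 0, 0, 0.6]
    - [0, 0.05, 0, 0, 1]
    - [0, 0.05, 0, 0, 1]
    - [0, 0.05, 0, 0, 1]

```text
clock: 12.95
position: [0.4792, -0.0784, 0.1261]
ee_rot: [-0.145, 0.989, -0.0, -0.0]
ft_force: [-0.6, -0.1, -0.5]
grip_width: 1.001
grasp_force: 0.0
```

```bash
python3 -c "
from chk import *
chk(); chk()
p=camera('wrist'); save(p,'w4')"
```

```text
12.95 tool force [0.57 0.07 0.54] 85.10304197474476 0.0
arm top 0.23699790676661078
13.0 tool force [ 0.46  0.22 -0.82] 85.04447527103173 0.0
arm top 0.23710652551989264
```

View pics/w4.png

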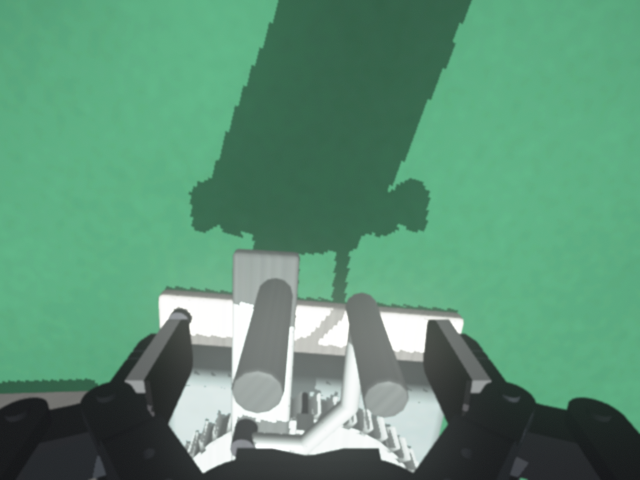

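The fingers are open and clear of both bars: handle at (260,390), trigger let out at (385,395). The arm rests about 2.5 mm into the pad, roughly 7 N. Retracting straight up.

carry_out:
  deltas:
    - [0, 0, -0.1, 0, 1]
    - [0, 0, -0.3, 0, 1]
    - [0, 0, -0.6, 0, 1]
    - [0, 0, -0.8, 0, 1]
    - [0, 0, -0.8, 0, 1]
    - [0, 0, -0.8, 0, 1]

```text
clock: 13.85
position: [0.479, -0.0782, 0.2461]
ee_rot: [-0.145, 0.989, 0.0, 0.0]
ft_force: [0.0, -0.4, 0.2]
grip_width: 0.996
grasp_force: 0.0
```

```bash
python3 -c "
from chk import *
chk(); chk()
print(ticket.hand_in())"
```

```text
13.85 tool force [ 0.1  -0.36 -0.24] 84.69528706348015 0.0
arm top 0.23712064583122103
13.9 tool force [0.22 0.34 0.69] 84.90633531371624 0.0
arm top 0.23699733756183783
the job is handed in; nothing more can be done
None
```

The antenna's landing arm now rests on the small stand's pad at an estimated 7 N, with the trigger let out and the robot clear; the job was handed in at about 14 s, and no verdict came back.

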